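# Bore check on the pin, outside check with sprung tweezers

### The arm

A 7-joint arm with a two-finger parallel gripper is mounted at the origin on the work surface. World frame = base frame: x ahead of the robot, y to its left, z up, the work surface at z = 0. Lengths are in mm, angles in rad, forces in N, time in s.
With the tool pointing down it reaches from about 425 to 875 mm from the base axis. Payload 9.9 kg.
Tool frame: the origin (TCP) lies midway between the tips of the shut fingers; the grasp point (between the pads) lies 19 mm behind it; z points along the fingers, x is the direction in which the jaws open and shut, and the axes are right-handed (so a half turn about z gives the same grasp; the last joint's range is limited). The gripper opens to 85 mm and grips with 20 to 120 N. Pads are 22 mm wide; open, the fingers measure 114 mm over their backs; the gripper's body (76 mm by 85 mm) begins 54 mm behind the grasp point. The pads swing forward as they close: fully open they stand 13 mm farther back than shut.
Start: joints at [-1.213, 0.576, 0.025, 1.437, -0.015, 1.129, -0.057], TCP at [288.601, 610.195, 231.289] pointing down, gripper open.
Joint ranges: [-2.76, 2.76], [-0.34, 2.15], [-1.52, 1.57], [0.19, 2.46], [-1.09, 4.23], [0.17, 1.99], [-2.82, 2.82]. Speed limits (rad/s): [2.22, 2.22, 3.01, 3.01, 3.14, 3.14, 3.14].

### API

Orientations are given as [roll, pitch, yaw] about the fixed x, y, z axes, in that order (R = Rz(yaw) Ry(pitch) Rx(roll)).
In Python, from station import arm, get_state, vision, finish_job gives the robot as it stands. Calls block until the motion is done:
- arm.move_ptp(position, orientation): joint-space move of the TCP to a pose.
- arm.move_linear(position, rotation=None, rate=150, force_limit=None): straight line of the TCP; rotation=None keeps the orientation; rate is the mean speed in mm/s. With force_limit (N) it stops when the force on the tool has changed by that much, and returns True; else False.
- arm.goto_joints(angles): joint-space move.
- arm.gripper_open() and arm.clamp(): open the fingers fully, or close them until they stop; the grip force is fixed at half the most.
- arm.wait(seconds).
- arm.solve_ik(position, orientation): joint angles nearest the present ones, or None.
- get_state(): the state.
- vision.camera(name): name is "side" or "top"; returns the picture (384x512x3 uint8, red, green, blue); there is no depth.
- vision.camera_params(name): a dict with "mtx" (3x3 intrinsics, pixels), "rvec" (rotation vector, rad) and "tvec" (3), from world to camera coordinates, as OpenCV has them. Camera axes: x right, y down, z forward; pixel columns grow to the right and rows downward; lengths in mm; the calibration is good to about 2 mm. A picture is of the moment at which its call begins. camera_params takes no time and is no camera call.
A pose or a line that the arm cannot do raises arm.IKError and nothing moves.
- finish_job(): hands the job in, once; it reports no verdict.
The state is a dict: "clock": time; "qpos": joint angles; "qd": joint speeds; "tau": joint torques, N m; "tool_pos": TCP position; "eef_rot": TCP orientation; "contact_force": force on the tool from outside, world axes, zero at the start; "torque": the same for the moment, N m; "grip_width": finger opening in mm.
Only numpy, scipy, OpenCV 4.12 (cv2) and the standard library are available. Lean on these libraries where they do the work, as an engineer would, in place of code of your own. Each camera call takes 0.05 s, during which the arm holds its last target. There are 200 camera calls.

### The job

Check the wide-bored brass sleeve on the gauge stand: slide it onto the pin, right down onto the plate, let go of it there, and leave the tight-bored sleeve, glassware and pen where they are. Then take the sprung tweezers off their rest and squeeze them until the tips are as far apart as the two engraved lines on the plate (38 mm), with the sleeve standing midway between the tips, one tip above each line, the tweezers level and touching neither sleeve nor stand. Finish like that, still holding the tweezers in the air and keeping the gap steady; do not put them down or let go.

Things in the scene. Friction and masses are not known exactly. Their poses are not given: they have to be found in the camera images.
- sleeve_wide: The sleeve that fits: plain brass tube, loose, standing on end on the bench; outside 24 mm, bore 15 mm, 34 mm tall, 40 g (may differ by a third). Origin at the centre of its underside, z up its axis. It is the taller of the two sleeves.
- sleeve_tight: The sleeve that does not fit the pin: brass tube, loose, standing on end; outside 24 mm, bore only 8 mm, 22 mm tall. Origin at the centre of its underside. It stays where it is.
- stand: Gauge stand, fixed: aluminium plate 70 mm (x) by 90 mm (y), 10 mm thick, with an upright steel pin, 12 mm diameter, 46 mm high (top 4 mm tapered), in its middle. Two dark engraved lines run along its x at y = +19 and -19 mm, either side of the pin: the marked gap of 38 mm. Origin at the centre of the underside, on the bench; z up; x points away from the robot, turned up to 0.35 rad.
- pin_foot (a point): Where the pin's axis meets the top of the plate, 10 mm above the bench; a sleeve fully home has its underside here, its top 34 mm higher.
- rest: Fixed pale wooden rest: base plate 190 by 90 mm, 4 mm thick, with two supports whose tops are 28 mm above the bench: one 110 to 50 mm behind its origin, one 30 to 42 mm ahead of it (84 mm wide). Between them the legs are free for gripping, with only the base plate below. Origin on the bench, below the tweezers' origin as they lie at the start; axes as the tweezers'.
- tweezers: Large steel sprung tweezers, loose, 65 g, lying flat on the rest, pointing away from the robot (up to 0.4 rad aside). Origin midway between the legs' flat ribbed grips, level with the underside (28 mm above the bench at first); x to the tips, y to the left leg, z up. Legs 12 mm tall. Grips flat from 25 mm behind to 25 mm ahead of the origin; joining block 132 to 116 mm behind; tips end 62 mm ahead.
- tip_left (a point): Inner face of the left tip, 58 mm ahead of the tweezers' origin, 6 mm above their underside. Each tip is 3 mm thick, 8 mm tall. Tip gap = distance from tip_left to tip_right. Relaxed: gap 59 mm, 51 mm over the outsides of the grips. Squeezed to 36 mm over the outsides of the grips: grips parallel and gap 38 mm. Each mm of squeeze at the grips changes the gap by 1.5 mm.
- tip_right (a point): Inner face of the right tip, likewise.
- leg_left (a joint): Squeeze of the left leg about its upright sprung hinge, 120 mm behind the tweezers' origin: 0 relaxed, 0.06 rad at the marked gap, more when closer. The spring pushes back with about 7 N on the grip at the marked gap (1 N per mm that this leg is squeezed); let go, it springs open.
- leg_right (a joint): Squeeze of the right leg, likewise.
- beaker: Glass beaker, loose, 60 mm across, 70 mm tall, origin under its centre. A bystander.
- flask: Glass conical flask, loose, 72 mm across at the foot, 113 mm tall, origin under its centre. A bystander.
- dish: Shallow glass dish, loose, 70 mm across, 14 mm tall, origin under its centre. A bystander.
- pen: Blue pen, loose, 140 mm long, 9 mm thick, lying down, origin under its middle. A bystander.
There are look-alikes about, which are no part of the job. Of the things that look like the tweezers, the larger one is meant.

How it is judged:
By the outcome, as a careful person would: the job done as asked, in the order asked, and still so for the second after the job is handed in, while the arm keeps its last pose, push and grip.
It also fails if it takes over 51 s, if anything falls off the work surface, if the arm or the gripper's body presses on something with over 40 N, if the wrist force passes 120 N, or if a joint passes its speed limit or range.

## Working session

There is one attempt and no reset: what is moved stays moved. The work goes in short steps, each a Python script; the robot and the scene stay as the last script left them, time stands still between calls to the robot, and variables do not carry over. Pictures are saved under pics/ and viewed, about 8 in all and at most 12, crops included, and the job is handed in when it is done.

```bash
mkdir -p pics; ls
python3 - <<'E'
from station import arm,get_state,vision
import cv2
for n in("top","side"):
    im=vision.camera(n); cv2.imwrite(f"pics/{n}0.png",im[...,::-1])
    p=vision.camera_params(n); print(n,p)
s=get_state();print(s["clock"],s["grip_width"],s["tool_pos"],s["eef_rot"],s["contact_force"])
a=cv2.imread("pics/top0.png");b=cv2.imread("pics/side0.png")
E
```

```text
pics
top {'mtx': array([[486.60154765,   0.        , 254.35680797],
       [  0.        , 486.60154765, 193.16841306],
       [  0.        ,   0.        ,   1.        ]]), 'rvec': array([ 2.18969329, -2.13950596,  0.16981622]), 'tvec': array([ -31.8657845 ,  505.10442844, 1110.60266926])}
side {'mtx': array([[384.10669298,   0.        , 253.02590088],
       [  0.        , 384.10669298, 186.19464052],
       [  0.        ,   0.        ,   1.        ]]), 'rvec': array([ 2.17496241, -0.74141036,  0.36345481]), 'tvec': array([-367.69202957,  213.246052  ,  863.46171899])}
0.1 85.53387723849389 [288.41967591 609.81156849 230.49945385] [3.14151702e+00 1.55999308e-03 1.12900879e+00] [ 0.39862017 -0.11476548  0.05150837]
```

View pics/top0.png

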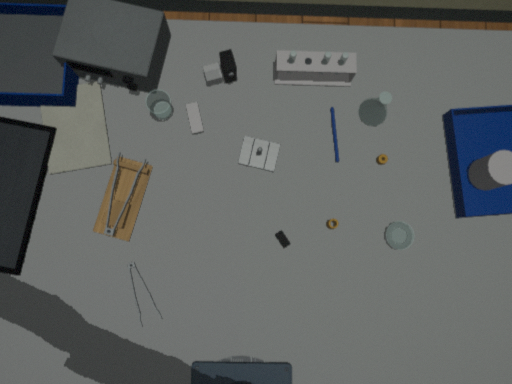

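View pics/side0.png

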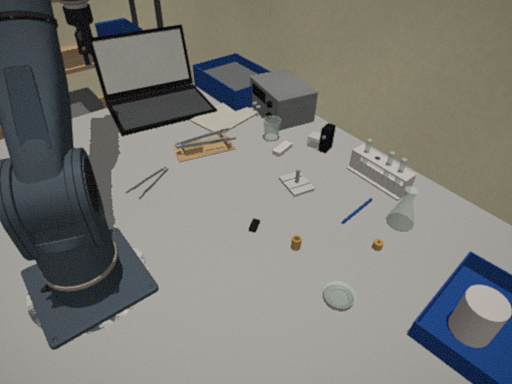

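View pics/c1.png

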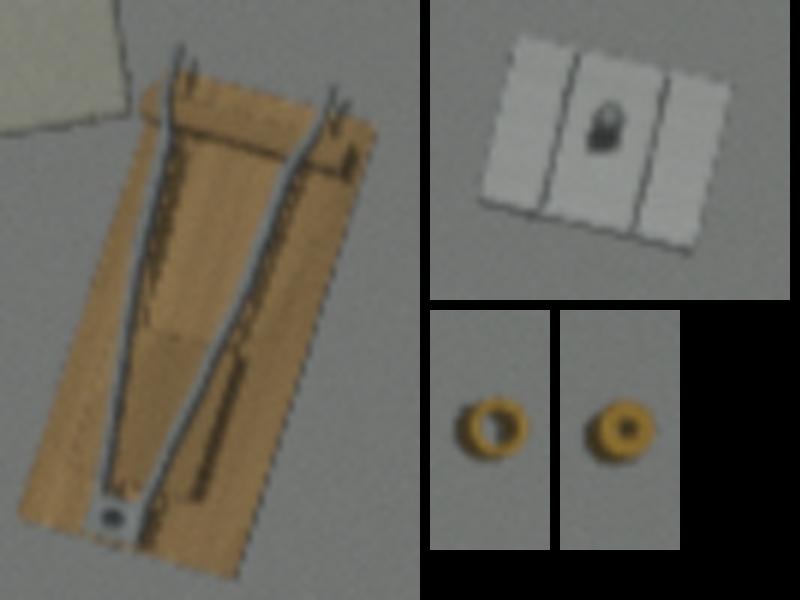

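View pics/c2.png

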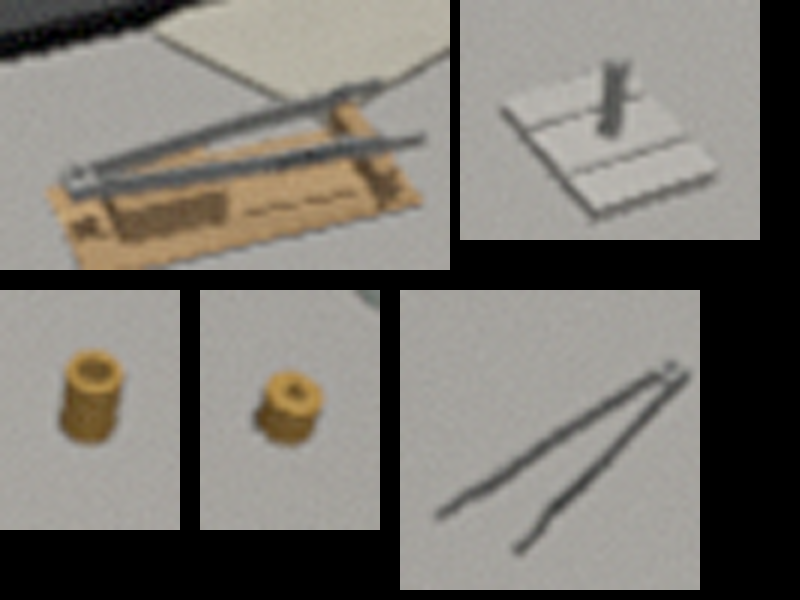

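Candidates: the sleeves are at top (333,223) / side (296,242) and top (382,159) / side (377,244). The first is taller with an open bore, so it is sleeve_wide. The tweezers on the wooden rest, top (125,195), are larger than the pair lying on the bench at top (145,290), so the pair on the rest is meant. The crops confirm both choices.

Run:
```python
from h import *
np.set_printoptions(precision=1,suppress=True)
T=cv2.imread("pics/top0.png");S=cv2.imread("pics/side0.png")
print("tcp px",proj("top",get_state()["tool_pos"]),proj("side",get_state()["tool_pos"]))
def hullc(im,x,y,r,lo):   # filled brass silhouette centroid
    m=cv2.inRange(cv2.cvtColor(im,cv2.COLOR_BGR2HSV),lo,(30,255,255));k=np.zeros_like(m);k[y-r:y+r,x-r:x+r]=255;m&=k
    h=cv2.convexHull(cv2.findNonZero(m));M=cv2.moments(h);return np.array([M["m10"]/M["m00"],M["m01"]/M["m00"]]),cv2.boundingRect(h)
for nm,a,b in(("wide",(332,224),(296,242)),("tight",(382,158),(378,244))):
    t,rt=hullc(T,*a,12,(10,120,95));s,rs=hullc(S,*b,13,(10,120,60));print(nm,t,rt,s,rs,*tri(t,s))
# plate
def quad(im,box,thr):
    x,y,w,h=box;g=cv2.GaussianBlur(im,(0,0),.6)[y:y+h,x:x+w].min(2)
    m=cv2.morphologyEx((g>thr).astype(np.uint8),cv2.MORPH_CLOSE,np.ones((5,5)))
    n,l,st,c=cv2.connectedComponentsWithStats(m);i=1+st[1:,4].argmax()
    hu=cv2.convexHull(cv2.findNonZero((l==i).astype(np.uint8)))
    q=cv2.approxPolyN(hu,4).reshape(-1,2) if hasattr(cv2,"approxPolyN") else cv2.approxPolyDP(hu,3,True).reshape(-1,2)
    return q+[x,y],st[i][4]
print("bench",T[135:140,240:245].mean((0,1)),"plate",T[150:153,246:249].mean((0,1)),"sideb",S[165,275],S[184,290])
for n,im,box in(("top",T,(230,130,60,50)),("side",S,(272,160,50,40))):
    g=im[box[1]:box[1]+box[3],box[0]:box[0]+box[2]].min(2);thr=cv2.threshold(g,0,255,cv2.THRESH_OTSU)[0]
    q,a=quad(im,box,thr);W=np.array([onz(n,p,10) for p in q])
    print(n,thr,q.tolist(),a,W[:,:2].tolist(),"c",W.mean(0),"edges",np.linalg.norm(W-np.roll(W,-1,0),axis=1),[np.arctan2(*(W[i]-W[i-1])[[1,0]]).round(3) for i in range(4)])
print("pin top",tri((230+(609-430)/6-.5,130+108/6-.5),(272+(616-460)/6-.5,160+64/6-.5)))
c=lambda X,Y:(90+X/6-.5,145+Y/6-.5);d=lambda X,Y:(165+X/6-.5,115+Y/6-.5)
for nm,a,b in(("hole",c(112,517),d(80,172)),("tipL",c(178,48),d(382,84)),("tipR",c(335,92),d(425,138))):
    print(nm,tri(a,b),onz("top",a,40 if nm=="hole" else 36))
m=cv2.inRange(cv2.cvtColor(T,cv2.COLOR_BGR2HSV),(8,60,60),(28,255,255));k=np.zeros_like(m);k[150:245,90:156]=255
h=cv2.convexHull(cv2.findNonZero(m&k));q=cv2.minAreaRect(h);W=np.array([onz("top",p,4) for p in cv2.boxPoints(q)]);print("rest",W.mean(0),W[:,:2].tolist(),np.linalg.norm(W-np.roll(W,-1,0),axis=1),[np.arctan2(*(W[i]-W[i-1])[[1,0]]).round(3) for i in range(4)])
```

```text
tcp px [[-83.5 286.6]] [[91.1 63.4]]
wide [332.9 223. ] (329, 219, 9, 9) [295.8 242.4] (292, 236, 9, 14) [ 439.4 -207.8   16. ] 4.1917401150579
tight [382.4 158.6] (379, 155, 8, 9) [377.5 244.1] (373, 239, 10, 11) [ 600.6 -330.3    9.4] 3.5094088351994808
bench [116.6 119.3 115.9] plate [141.9 144.4 141.6] sideb [158 163 165] [175 179 183]
top 126.0 [[273, 171], [238, 162], [244, 136], [280, 144]] 942 [[564.0236693735136, -64.62008014341383], [583.8964298283888, 20.493991473371565], [648.7256655721185, 7.550743794965209], [631.2266119746903, -80.59784926474809]] c [607.  -29.3  10. ] edges [87.4 66.1 89.9 69.1] [np.float64(2.908), np.float64(1.341), np.float64(-0.197), np.float64(-1.767)]
side 135.0 [[321, 199], [272, 199], [272, 160], [321, 160]] 2000 [[607.00366306556, -128.16480421792699], [497.94248774707233, -45.619864791425016], [616.2042106884353, 94.37115433976362], [739.9777007109999, 1.3985886015206006]] c [615.3 -19.5  10. ] edges [136.8 183.3 154.8 185.7] [np.float64(-2.369), np.float64(2.494), np.float64(0.869), np.float64(-0.644)]
pin top (array([610.3, -27.7,  48.3]), np.float64(4.977365534751014))
hole (array([409.2, 314.7,  38.3]), np.float64(1.174999060992802)) [409.6 313.9  40. ]
tipL (array([595.1, 302. ,  30.4]), np.float64(0.3295074882743198)) [594.1 300.4  36. ]
tipR (array([578.9, 238.7,  33.2]), np.float64(0.43873238989114594)) [578.1 238.3  36. ]
rest [490.7 294.4   4. ] [[410.4115013091041, 360.56345368751073], [595.6957618917024, 317.0472464495255], [570.674290987193, 227.27549958099434], [386.1136597899146, 272.68271279791844]] [190.3  93.2 190.1  91.2] [np.float64(1.301), np.float64(-0.231), np.float64(-1.843), np.float64(2.9)]
```

Measured (world mm):

| Item | Position | Check |
|---|---|---|
| sleeve_wide | (439,-208), mid height 16 | should be 17 |
| stand | ≈(608,-29), yaw ≈ -0.215 | edges 66–69 by 87–90 |
| tweezers origin | ≈(527,284.5), yaw ≈ -0.24 | hole to tips 182, heights plausible |

Next I grasp the sleeve, clamping twice at 90° so it centres in both directions.

Run:
```python
from h import *
np.set_printoptions(precision=2,suppress=True)
pi=np.pi
x,y=439.4,-207.8
st=lambda m:print(m,round(get_state()["clock"],2),get_state()["tool_pos"],round(get_state()["grip_width"],2),get_state()["contact_force"])
arm.move_ptp([x,y,110],[pi,0,-0.215]);st("above")
print(arm.move_linear([x,y,6],rate=150,force_limit=8));st("down")
arm.clamp();st("c1")
arm.gripper_open();st("open")
arm.move_linear([x,y,6],[pi,0,1.356],rate=150);st("turn")
arm.clamp();st("c2")
arm.move_linear([x,y,110],rate=200);st("up")
im=vision.camera("top");im2=vision.camera("side")
cv2.imwrite("pics/t1.png",im[...,::-1]);cv2.imwrite("pics/s1.png",im2[...,::-1])
o=np.zeros((480,800,3),np.uint8)
for i,(n,m) in enumerate((("top",im),("side",im2))):
    u,v=proj(n,[x,y,100])[0].astype(int);print(n,u,v)
    o[:480,i*400:i*400+400]=cv2.resize(m[v-48:v+48,u-40:u+40,::-1],(400,480),interpolation=cv2.INTER_CUBIC)
cv2.imwrite("pics/c3.png",o)
```

```text
above 3.05 [ 439.91 -207.13  109.93] 85.39 [1.1  0.05 0.23]
False
down 3.89 [ 439.61 -208.06    6.46] 84.93 [ 0.43 -0.43  0.26]
c1 4.49 [ 439.61 -207.81    6.46] 22.18 [0.17 0.98 6.86]
open 5.12 [ 439.38 -207.81    5.97] 85.52 [-0.73  0.7  -1.27]
turn 6.85 [ 439.42 -207.73    5.98] 85.7 [ 0.09 -0.41  0.75]
c2 7.45 [ 439.45 -207.83    6.21] 22.05 [-0.58  1.31  4.75]
up 8.12 [ 439.15 -207.47  109.44] 21.83 [ 0.32 -0.02 -0.02]
top 339 221
side 299 217
```

View pics/c3.png

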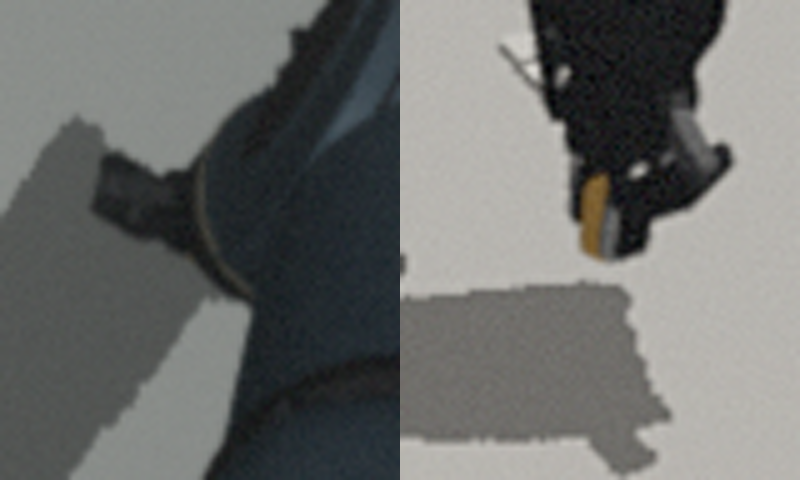

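Run:
```python
from h import *
np.set_printoptions(precision=2,suppress=True)
T=cv2.imread("pics/top0.png");S=cv2.imread("pics/side0.png");S1=cv2.imread("pics/s1.png")
# plate by mask moments (top view)
g=cv2.GaussianBlur(T,(0,0),.6)[130:180,230:290].min(2);m=cv2.morphologyEx((g>128).astype(np.uint8),cv2.MORPH_CLOSE,np.ones((7,7)))
n,l,s,c=cv2.connectedComponentsWithStats(m);i=1+s[1:,4].argmax()
h=cv2.convexHull(cv2.findNonZero((l==i).astype(np.uint8)));M=cv2.moments(h);cc=np.array([M["m10"],M["m01"]])/M["m00"]+[230,130]
print("plate c px",cc,onz("top",cc,10),"rect",cv2.minAreaRect(np.float32([onz("top",p+[230,130],10)[:2] for p in h.reshape(-1,2)])))
# engraved lines in top: dark pixels inside plate, fit lines
inn=cv2.erode((l==i).astype(np.uint8),np.ones((5,5)));gg=T[130:180,230:290].min(2).astype(float)
dk=((cv2.medianBlur(T,7)[130:180,230:290].min(2)-gg)>12)&(inn>0);ys,xs=np.nonzero(dk)
W=np.array([onz("top",(x+230,y+130),10)[:2] for x,y in zip(xs,ys)]);w=gg[ys,xs]
R=np.array([[np.cos(.215),-np.sin(.215)],[np.sin(.215),np.cos(.215)]]);L=(W-[607,-29])@R.T  # into stand axes (yaw -.215)
for s_ in(1,-1):
    k=abs(L[:,1]-19*s_)<6;p=np.polyfit(L[k,0],L[k,1],1);print("line",s_,k.sum(),p,L[k].mean(0))
# side: predictions vs pin and held sleeve
for p in([607,-29],[610,-28],[608,-32]):
    print(p,"pin top/base side",proj("side",[[*p,56],[*p,10]]).ravel(),"plate corners ctr")
print("seen pin top",272+156/6-.5,160+64/6-.5,"base",272+148/6-.5,160+133/6-.5)
tp=[439.15,-207.47]
a=np.linspace(0,2*np.pi,60);ring=lambda z:np.c_[tp[0]+12*np.cos(a),tp[1]+12*np.sin(a),0*a+z]
for nm,z in(("bot",103.2),("top",137.2)):
    q=proj("side",ring(z));print(nm,"min",q.min(0),"max",q.max(0))
m=cv2.inRange(cv2.cvtColor(S1,cv2.COLOR_BGR2HSV),(8,90,50),(30,255,255));m[:,:285]=0;m[:,315:]=0;m[:190]=0;m[230:]=0
p=cv2.findNonZero(m).reshape(-1,2);print("brass",p.min(0),p.max(0));
for y in range(p[:,1].min(),p[:,1].max()+1):print(y,p[p[:,1]==y,0].min(),p[p[:,1]==y,0].max(),end=" | ")
```

```text
plate c px [258.82 152.86] [607.81 -29.43  10.  ] rect ((607.9220581054688, -29.419902801513672), (88.47308349609375, 66.82430267333984), 78.05701446533203)
line 1 33 [ 0.02 18.9 ] [ 1.61 18.94]
line -1 35 [  0.01 -19.03] [  1.26 -19.02]
[607, -29] pin top/base side [298.08 168.57 296.68 180.99] plate corners ctr
[610, -28] pin top/base side [298.61 168.02 297.19 180.43] plate corners ctr
[608, -32] pin top/base side [299.06 168.95 297.62 181.37] plate corners ctr
seen pin top 297.5 170.16666666666666 base 296.1666666666667 181.66666666666666
bot min [294.54 213.21] max [305.   220.57]
top min [295.81 202.42] max [306.54 209.74]
brass [295 204] [300 219]
204 297 300 | 205 296 300 | 206 295 300 | 207 295 300 | 208 295 300 | 209 295 299 | 210 295 299 | 211 295 299 | 212 295 299 | 213 295 298 | 214 296 298 | 215 295 298 | 216 295 298 | 217 296 298 | 218 296 298 | 219 297 298 |
```

Run:
```python
from h import *
np.set_printoptions(precision=2,suppress=True)
pi=np.pi;o=[pi,0,1.366]
st=lambda m:print(m,round(get_state()["clock"],2),get_state()["tool_pos"],round(get_state()["grip_width"],2),get_state()["contact_force"])
x0,y0=607.8,-29.4
arm.move_linear([x0,y0,110],o,rate=250);st("at")
u=np.array([np.cos(-.205),np.sin(-.205)]);v=np.array([-u[1],u[0]])
arm.move_linear([x0,y0,70],rate=100)
im=vision.camera("side");cv2.imwrite("pics/s2.png",im[...,::-1])
for a,b in((0,0),(-2.5,0),(-2.5,-2),(0,-2),(-2.5,2),(0,2),(2.5,0)):
    p=np.array([x0,y0])+a*u+b*v
    arm.move_linear([*p,67],rate=60)
    hit=arm.move_linear([*p,52],rate=40,force_limit=6);st((a,b,hit))
    if not hit:break
    if get_state()["clock"]>18:break
```

```text
at 9.35 [606.7  -31.   109.76] 21.97 [-0.2   0.54  0.7 ]
(0, 0, False) 10.72 [607.69 -29.44  51.71] 22.14 [ 0.26  0.35 -0.45]
```

Run:
```python
from h import *
np.set_printoptions(precision=2,suppress=True)
st=lambda m:print(m,round(get_state()["clock"],2),get_state()["tool_pos"],round(get_state()["grip_width"],2),get_state()["contact_force"])
x0,y0=607.8,-29.4
print(arm.move_linear([x0,y0,30],rate=60,force_limit=8));st("a")
print(arm.move_linear([x0,y0,13],rate=30,force_limit=8));st("b")
S=vision.camera("side");cv2.imwrite("pics/s3.png",cv2.resize(S[130:210,260:350,::-1],None,fx=6,fy=6,interpolation=cv2.INTER_CUBIC))
```

```text
False
a 11.24 [607.86 -29.47  29.63] 22.3 [-0.27 -0.06 -1.14]
True
b 11.72 [607.89 -29.36  16.27] 22.38 [-2.16 -0.08  7.75]
```

View pics/s3.png

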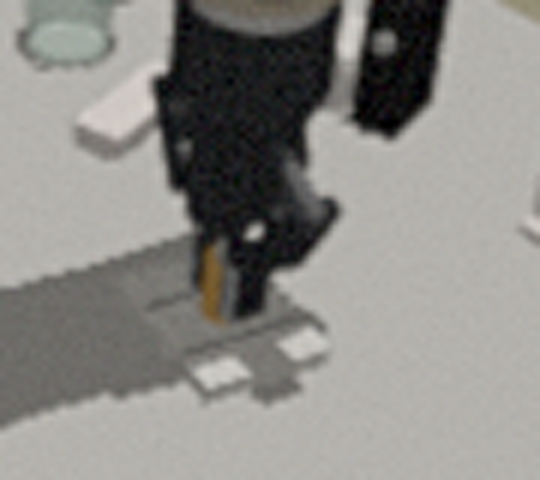

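Run:
```python
from h import *
np.set_printoptions(precision=2,suppress=True)
pi=np.pi
st=lambda m:print(m,round(get_state()["clock"],2),get_state()["tool_pos"],round(get_state()["grip_width"],2),get_state()["contact_force"])
arm.gripper_open();st("open")
x,y,_=get_state()["tool_pos"]
arm.move_linear([x,y,120],rate=200);st("up")
x,y=527,284.5
arm.move_ptp([x,y,110],[pi,0,-.24+pi/2]);st("over")
for n in("top","side"):cv2.imwrite(f"pics/{n}4.png",vision.camera(n)[...,::-1])
print(arm.move_linear([x,y,13],rate=150,force_limit=8));st("down")
arm.clamp();st("clamp")
T=vision.camera("top");S=vision.camera("side");st("later")
cv2.imwrite("pics/t5.png",T[...,::-1]);cv2.imwrite("pics/s5.png",S[...,::-1])
o=np.zeros((600,800,3),np.uint8);o[:600,:420]=cv2.resize(T[145:245,90:160,::-1],(420,600),interpolation=2)
o[:270,430:]=cv2.resize(S[110:164,165:239,::-1],(370,270),interpolation=2)
A=cv2.imread("pics/top4.png");B=cv2.imread("pics/side4.png")
o[280:580,430:610]=cv2.resize(A[130:180,242:272],(180,300),interpolation=2);o[280:580,615:795]=cv2.resize(B[155:205,282:312],(180,300),interpolation=2)
cv2.imwrite("pics/c5.png",o)
```

```text
open 12.41 [606.98 -29.3   15.66] 85.64 [ 0.33 -0.36 -0.4 ]
up 13.08 [606.49 -29.06 119.31] 85.0 [ 0.1   0.05 -0.44]
over 14.32 [527.91 282.54 109.87] 85.71 [ 0.31 -0.08  0.53]
False
down 15.22 [527.62 284.41  13.65] 85.37 [ 0.15 -0.42 -0.09]
clamp 15.89 [528.66 285.4   15.17] 12.09 [-1.17  0.42 16.59]
later 15.99 [528.64 285.42  15.16] 12.33 [-1.16  0.02 16.42]
```

View pics/c5.png

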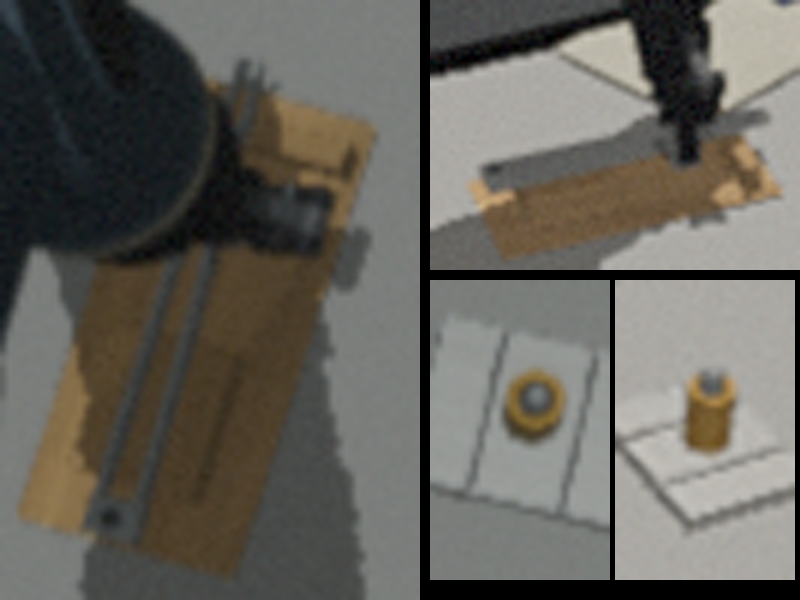

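The sleeve is home on the pin (crops lower right). A clamp at the ribbed grips closes the tweezers completely: 60 N against about 7 N per leg. With the force fixed, the way to get the marked gap is leverage. 60 N balances the spring torque (0.06 rad × 14.4 N·m/rad) about 14 mm ahead of the hinges, so I'll grip there. First I shift the tweezers 10 mm back on the rest so the fingers clear its rear support.

Run:
```python
from h import *
np.set_printoptions(precision=2,suppress=True)
pi=np.pi
st=lambda m:print(m,round(get_state()["clock"],2),get_state()["tool_pos"],round(get_state()["grip_width"],2),get_state()["contact_force"])
u=np.array([np.cos(-.24),np.sin(-.24)])
print("ik at stand",arm.solve_ik([436.3,6.2,20],[pi,0,-.205+pi/2]), arm.solve_ik([436.3,6.2,90],[pi,0,-.205+pi/2]))
p=np.array([527,284.5])
arm.move_linear([*p,19],rate=60)
p2=p-10*u
arm.move_linear([*p2,19],rate=60);st("back")
arm.move_linear([*p2,13.5],rate=40,force_limit=6);st("low")
arm.gripper_open();st("open")
arm.move_linear([*p2,75],rate=200)
q=p2-116.6*u
arm.move_linear([*q,75],rate=250);st("over rear")
T=vision.camera("top");S=vision.camera("side")
cv2.imwrite("pics/t6.png",T[...,::-1]);cv2.imwrite("pics/s6.png",S[...,::-1])
o=np.zeros((600,800,3),np.uint8);o[:600,:420]=cv2.resize(T[145:245,90:160,::-1],(420,600),interpolation=2)
o[:270,430:]=cv2.resize(S[110:164,165:239,::-1],(370,270),interpolation=2)
cv2.imwrite("pics/c6.png",o)
```

```text
ik at stand [-0.19  0.59  0.1   2.27 -0.2   0.28  1.45] [-0.25  0.45  0.18  2.22 -0.17  0.48  1.43]
back 16.56 [516.37 287.13  18.66] 11.74 [-0.34 -0.42 -0.76]
low 16.77 [517.84 287.27  14.43] 11.47 [-1.32 -0.68  7.8 ]
open 17.48 [517.25 287.14  14.04] 85.34 [0.98 0.59 0.29]
over rear 18.55 [403.46 314.57  74.45] 85.1 [ 1.52 -0.38 -0.11]
```

View pics/c6.png

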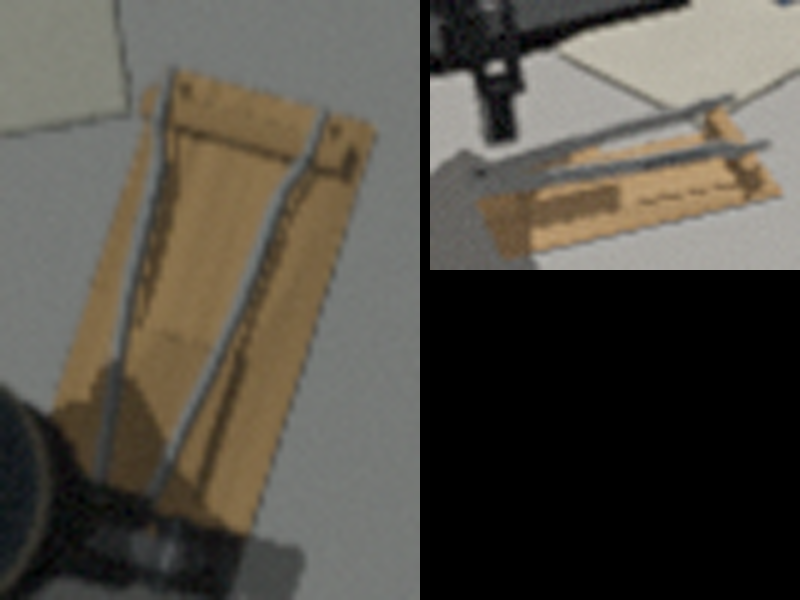

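```bash
cat >> h.py <<'E'
def prof(T,org,yaw,xs=(52,61),z=40,dz=0):
    "saturation profile across tweezers y at x in xs ahead of org; T is BGR; returns y grid and saturation averaged over x"
    u=np.array([np.cos(yaw),np.sin(yaw)]);v=np.array([-u[1],u[0]]);ys=np.arange(-45,45.1,.5)
    xx=np.arange(xs[0],xs[1]+.1,1.);pts=np.array([[*(np.array(org)+a*u+b*v),z] for a in xx for b in ys])
    m=proj("top",pts).astype(np.float32).reshape(len(xx),len(ys),2)
    c=cv2.remap(T,m,None,cv2.INTER_CUBIC).astype(float)
    return ys,(c.max(2)-c.min(2)).mean(0)
def legs(ys,s):
    b=np.percentile(s,70);w=np.clip(b*.75-s,0,None);out=[]
    n,l=cv2.connectedComponents((w>0).astype(np.uint8)[None])
    for i in range(1,n):
        k=l[0]==i;out.append((round((ys[k]*w[k]).sum()/w[k].sum(),2),int(k.sum()),round(w[k].max())))
    return b,out
E
python3 - <<'E'
from h import *
np.set_printoptions(precision=2,suppress=True)
pi=np.pi
st=lambda m:print(m,round(get_state()["clock"],2),get_state()["tool_pos"],round(get_state()["grip_width"],2),get_state()["contact_force"])
u=np.array([np.cos(-.24),np.sin(-.24)]);o=np.array([518.3,287.])
T6=cv2.imread("pics/t6.png")
print("tips mid",onz("top",(130.9,159.3),37))
for xs in((-20,-10),(0,10),(10,20),(44,48),(48,52),(52,56),(56,60),(60,64),(64,68)):print(xs,legs(*prof(T6,o,-.24,xs)))
q=o-116.6*u
arm.move_linear([*q,60],rate=150)
print(arm.move_linear([*q,13],rate=120,force_limit=8));st("down")
arm.clamp();st("clamp")
T=vision.camera("top");S=vision.camera("side")
cv2.imwrite("pics/t7.png",T[...,::-1]);cv2.imwrite("pics/s7.png",S[...,::-1])
for xs in((-20,-10),(0,10),(10,20),(44,48),(48,52),(52,56),(56,60),(60,64),(64,68)):print(xs,legs(*prof(T[...,::-1].copy(),o,-.24,xs)))
o=np.zeros((600,800,3),np.uint8);o[:600,:420]=cv2.resize(T[145:245,90:160,::-1],(420,600),interpolation=2)
o[:270,430:]=cv2.resize(S[110:164,165:239,::-1],(370,270),interpolation=2)
cv2.imwrite("pics/c7.png",o)
E
```

```text
tips mid [578.31 271.84  37.  ]
(-20, -10) (np.float64(57.09090909090909), [(np.float64(-23.99), 24, 40), (np.float64(20.28), 28, 41), (np.float64(39.85), 24, 41)])
(0, 10) (np.float64(57.36363636363637), [(np.float64(-25.12), 24, 40), (np.float64(21.04), 29, 41), (np.float64(39.65), 25, 41)])
(10, 20) (np.float64(57.27272727272727), [(np.float64(-25.28), 22, 40), (np.float64(21.81), 28, 41), (np.float64(39.53), 26, 41)])
(44, 48) (np.float64(54.6), [(np.float64(-45.0), 1, 0), (np.float64(-31.38), 14, 39), (np.float64(28.93), 17, 38), (np.float64(41.11), 18, 39)])
(48, 52) (np.float64(54.0), [(np.float64(-31.62), 15, 38), (np.float64(29.44), 18, 38), (np.float64(40.97), 21, 38)])
(52, 56) (np.float64(56.8), [(np.float64(-38.5), 5, 3), (np.float64(-31.81), 15, 38), (np.float64(22.51), 5, 3), (np.float64(36.42), 39, 41)])
(56, 60) (np.float64(54.2), [(np.float64(-32.21), 17, 37), (np.float64(36.47), 38, 38)])
(60, 64) (np.float64(22.2), [(np.float64(-41.13), 9, 3), (np.float64(-32.7), 19, 14), (np.float64(-23.5), 1, 0), (np.float64(36.27), 38, 15)])
(64, 68) (np.float64(3.2), [(np.floa
[... 1118 characters left out ...]
, 38)])
(52, 56) (np.float64(56.0), [(np.float64(-35.17), 2, 0), (np.float64(-28.96), 15, 38), (np.float64(35.74), 43, 40)])
(56, 60) (np.float64(53.2), [(np.float64(-28.94), 15, 36), (np.float64(35.97), 43, 38)])
(60, 64) (np.float64(21.599999999999998), [(np.float64(-45.0), 1, 0), (np.float64(-41.35), 10, 3), (np.float64(-35.5), 1, 0), (np.float64(-29.0), 19, 13), (np.float64(27.67), 14, 13), (np.float64(39.33), 26, 14)])
(64, 68) (np.float64(3.4), [(np.float64(-41.83), 5, 1), (np.float64(-34.83), 6, 1), (np.float64(-28.11), 7, 1), (np.float64(-8.5), 8, 0), (np.float64(11.5), 1, 0), (np.float64(13.0), 1, 0), (np.float64(26.97), 5, 1), (np.float64(38.43), 11, 1), (np.float64(44.85), 2, 0)])
```

View pics/c7.png

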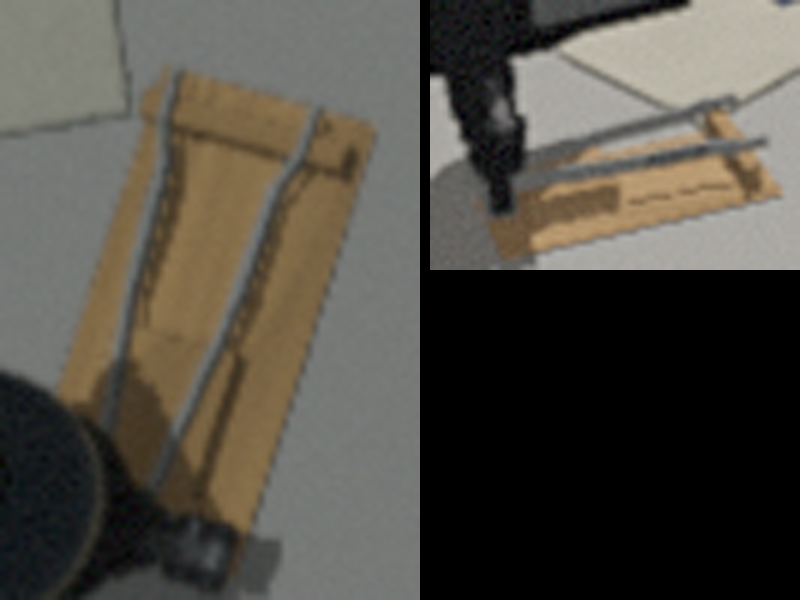

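```bash
cat >> h.py <<'E'
st=lambda m:print(m,round(get_state()["clock"],2),get_state()["tool_pos"].round(2),round(get_state()["grip_width"],2),get_state()["contact_force"].round(2))
U=np.array([np.cos(-.24),np.sin(-.24)])
def sep(o,X=(40,44,48,52),z=40):
    "leg centre separations at x ahead of o, only strong legs"
    T=vision.camera("top")[...,::-1].copy();cv2.imwrite("pics/tl.png",T)
    for a in X:print((a,a+4),[k[:2] for k in legs(*prof(T,o,-.24,(a,a+4),z))[1] if k[2]>15])
E
python3 - <<'E'
from h import *
pi=np.pi;o=np.array([518.3,287.]);q=o-116.6*U
arm.move_linear([*q,19],rate=60);st("lift");sep(o,z=46)
q2=q-7*U;o2=o-7*U
arm.move_linear([*q2,19],rate=60)
arm.move_linear([*q2,13.5],rate=40,force_limit=6);st("low")
arm.gripper_open();sep(o2)
arm.move_linear([*(q2+8*U),13],rate=60,force_limit=8);st("fwd")
arm.clamp();st("clamp");sep(o2)
E
```

```text
lift 20.39 [405.17 314.77  19.31] 21.02 [ 0.3  -0.05 -0.65]
(40, 44) [(np.float64(-28.89), 16), (np.float64(26.04), 17), (np.float64(39.9), 24)]
(44, 48) [(np.float64(-29.27), 14), (np.float64(26.35), 16), (np.float64(40.09), 22)]
(48, 52) [(np.float64(-29.47), 15), (np.float64(26.67), 16), (np.float64(39.81), 26)]
(52, 56) [(np.float64(-29.63), 14), (np.float64(35.28), 44)]
low 21.0 [398.49 316.63  13.38] 21.01 [-0.28  0.73  3.16]
(40, 44) [(np.float64(-31.76), 25), (np.float64(36.29), 41)]
(44, 48) [(np.float64(-31.79), 16), (np.float64(36.14), 40)]
(48, 52) [(np.float64(-32.19), 14), (np.float64(28.54), 17), (np.float64(40.9), 20)]
(52, 56) [(np.float64(-32.4), 15), (np.float64(29.04), 17), (np.float64(41.15), 19)]
fwd 21.98 [406.7  314.21  12.99] 85.5 [ 0.07 -0.07  0.04]
clamp 22.58 [406.06 314.62  13.18] 20.66 [-0.4  -0.44  3.91]
(40, 44) [(np.float64(-21.77), 16), (np.float64(20.89), 15), (np.float64(39.39), 26)]
(44, 48) [(np.float64(-22.18), 15), (np.float64(20.71), 17), (np.float64(39.93), 24)]
(48, 52) [(np.float64(-22.32), 15), (np.float64(20.65), 18), (np.float64(40.89), 20)]
(52, 56) [(np.float64(-22.4), 16), (np.float64(20.68), 18), (np.float64(41.12), 18)]
```

Run:
```python
from h import *
pi=np.pi;o=np.array([518.3,287.])-7*U;q2=o-116.6*U
arm.gripper_open()
arm.move_linear([*(q2+9.45*U),13],rate=60,force_limit=8);st("fwd")
arm.clamp();st("clamp");sep(o)
p=get_state()["tool_pos"][:2]
arm.move_linear([*(q2+9.45*U),45],rate=80);st("lift");sep(o,(36,40,44,48,52,56),z=72);sep(o,(36,40,44,48,52,56),z=72)
T=cv2.imread("pics/tl.png");S=vision.camera("side")[...,::-1]
c=np.zeros((600,800,3),np.uint8);c[:600,:420]=cv2.resize(T[145:245,90:160],(420,600),interpolation=2)
c[:300,430:]=cv2.resize(S[100:160,165:239],(370,300),interpolation=2)
cv2.imwrite("pics/c8.png",c)
```

```text
fwd 23.52 [407.6  314.11  13.03] 85.41 [-0.35  0.62 -0.28]
clamp 24.14 [407.56 314.25  13.18] 20.4 [-0.13 -0.    3.08]
(40, 44) [(np.float64(-21.29), 27), (np.float64(19.39), 17), (np.float64(39.44), 26)]
(44, 48) [(np.float64(-20.89), 18), (np.float64(19.37), 15), (np.float64(39.87), 24)]
(48, 52) [(np.float64(-20.89), 15), (np.float64(18.99), 17), (np.float64(40.88), 20)]
(52, 56) [(np.float64(-20.92), 15), (np.float64(19.15), 17), (np.float64(41.14), 19)]
lift 24.74 [407.32 314.22  45.02] 20.55 [-0.17  0.61 -0.21]
(36, 40) [(np.float64(-20.26), 16), (np.float64(30.73), 62)]
(40, 44) [(np.float64(-21.03), 16), (np.float64(30.68), 60)]
(44, 48) [(np.float64(-21.27), 14), (np.float64(19.2), 16), (np.float64(35.66), 40)]
(48, 52) [(np.float64(-21.31), 14), (np.float64(19.21), 14), (np.float64(35.9), 38)]
(52, 56) [(np.float64(-21.29), 14), (np.float64(31.74), 59)]
(56, 60) [(np.float64(-21.34), 14), (np.float64(30.88), 59)]
(36, 40) [(np.float64(-20.28), 17), (np.float64(30.79), 63)]
(40, 44) [(np.float64(-21.1), 17), (np.float64(30.63), 61)]
(44, 48) [(np.float64(-21.36), 14), (np.float64(18.82), 16), (np.float64(35.73), 40)]
(48, 52) [(np.float64(-21.35), 14), (np.float64(18.95), 15), (np.float64(35.86), 38)]
(52, 56) [(np.float64(-21.44), 13), (np.float64(31.68), 60)]
(56, 60) [(np.float64(-21.53), 13), (np.float64(31.11), 60)]
```

View pics/c8.png

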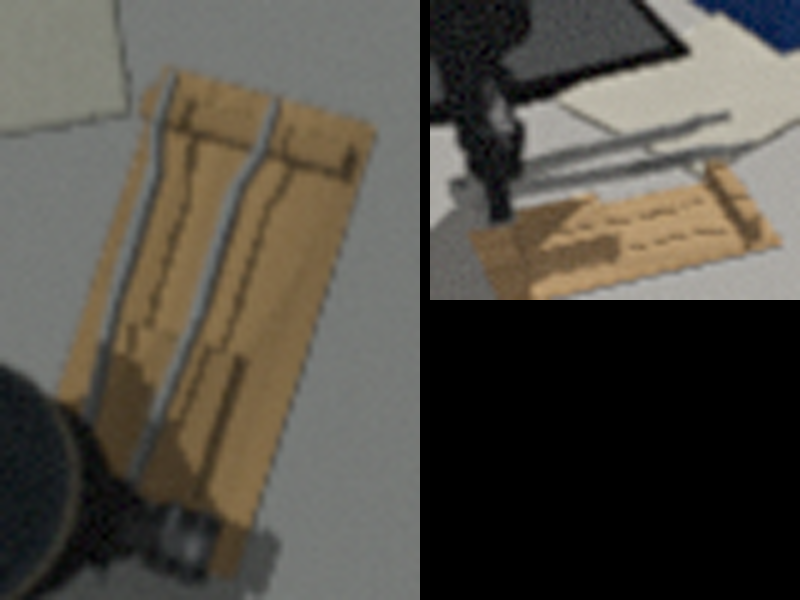

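Run:
```python
from h import *
pi=np.pi
T=cv2.imread("pics/tl.png")
e=onz("top",(90+224.5/6-.5,145+86.5/6-.5),69);t=np.array([407.32,314.22]);print("tip end rel TCP",(e[:2]-t)@U,(e[:2]-t)@[-U[1],U[0]])
Y=-.198;us=np.array([np.cos(-.205),np.sin(-.205)])
p=np.array([606.6,-29.3])-165*us;print(p)
x,y,_=get_state()["tool_pos"]
arm.move_linear([x,y,85],rate=100)
arm.move_linear([*p,85],[pi,0,Y+pi/2],rate=150);arm.wait(.3);st("over")
T=vision.camera("top")[...,::-1];S=vision.camera("side")[...,::-1]
cv2.imwrite("pics/t9.png",T);cv2.imwrite("pics/s9.png",S)
c=np.zeros((600,800,3),np.uint8);c[:480,:400]=cv2.resize(T[125:185,230:280],(400,480),interpolation=2)
c[:500,410:]=cv2.resize(S[120:210,240:310],(390,500),interpolation=2)
cv2.imwrite("pics/c9.png",c)
```

```text
tip end rel TCP 170.27805149687615 -0.3421816681425298
[445.05493755   4.28858138]
over 27.98 [445.07   4.47  84.99] 20.79 [ 0.04 -0.3   0.03]
```

View pics/c9.png

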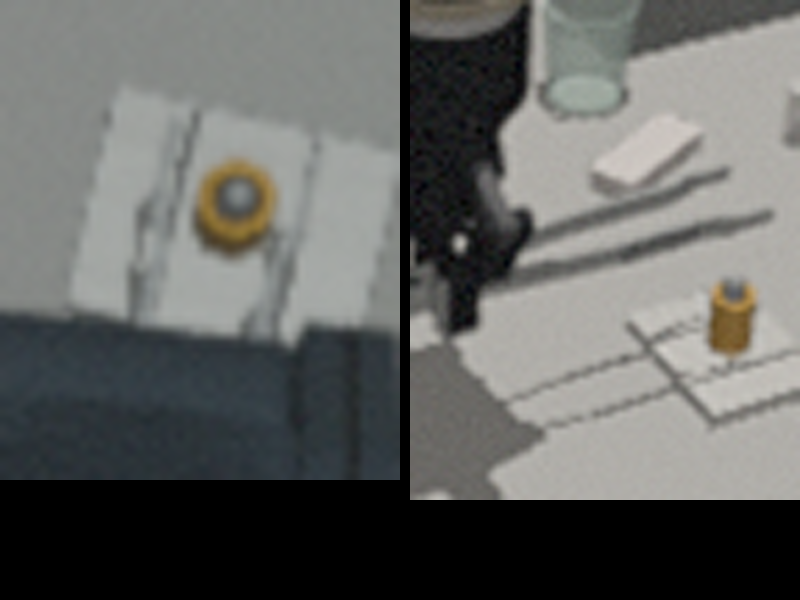

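```bash
cat >> h.py <<'E'
def dprof(A,B,org,yaw,x0,x1,z,n="top"):
    u=np.array([np.cos(yaw),np.sin(yaw)]);v=np.array([-u[1],u[0]]);ys=np.arange(-40,40.1,.5);xx=np.arange(x0,x1+.1,1.)
    m=proj(n,[[*(np.array(org)+a*u+b*v),z] for a in xx for b in ys]).astype(np.float32).reshape(len(xx),len(ys),2)
    d=cv2.absdiff(A,B).astype(float).mean(2).astype(np.float32)
    return ys,cv2.remap(d,m,None,cv2.INTER_LINEAR).mean(0)
E
python3 - <<'E'
from h import *
A=cv2.imread("pics/top4.png");B=cv2.imread("pics/t9.png")
d=cv2.absdiff(A,B).mean(2)
c=np.clip(cv2.resize(d[125:185,230:280],(500,600),interpolation=2)*6,0,255).astype(np.uint8)
# overlay expected tip inner points at current pose
pin=np.array([606.6,-29.3]);z=85+15+6
us=np.array([np.cos(-.205),np.sin(-.205)]);v=np.array([-us[1],us[0]])
C=cv2.merge([c]*3)
for s in(1,-1):
    for xa in(-16,-4,4):
        p=proj("top",[*(pin+xa*us+s*20.5*v),z+4])[0];q=((p-[230,125]+.5)*10).astype(int);cv2.circle(C,tuple(int(k) for k in q),4,(0,0,255),1)
S0=cv2.imread("pics/side4.png");S9=cv2.imread("pics/s9.png");ds=np.clip(cv2.resize(cv2.absdiff(S0,S9).mean(2)[130:180,255:285],(300,500),interpolation=2)*4,0,255).astype(np.uint8);ds=cv2.merge([ds]*3)
for s in(1,-1):
    for xa in(-16,-4,4):
        p=proj("side",[*(pin+xa*us+s*20.5*v),z])[0];q=((p-[255,130]+.5)*10).astype(int);cv2.circle(ds,tuple(int(k) for k in q),4,(0,0,255),1)
o=np.zeros((600,800,3),np.uint8);o[:,:500]=C;o[:500,500:]=ds;cv2.imwrite("pics/c10.png",o)
for x0,x1 in((-24,-18),(-12,-8),(-8,-4),(-4,0),(0,4)):
    ys,p=dprof(A,B,pin,-.205,x0,x1,z+4)
    k=[i for i in range(1,len(p)-1) if p[i]>p[i-1] and p[i]>=p[i+1] and p[i]>7];print((x0,x1),[(ys[i],round(float(p[i]))) for i in k])
E
```

```text
(-24, -18) [(np.float64(-35.5), 13), (np.float64(-32.0), 14), (np.float64(-29.5), 14), (np.float64(-25.0), 14), (np.float64(-18.5), 17), (np.float64(-13.0), 27), (np.float64(-3.5), 9), (np.float64(1.5), 9), (np.float64(6.0), 7), (np.float64(12.0), 12), (np.float64(23.5), 33), (np.float64(30.0), 13), (np.float64(32.5), 13), (np.float64(36.5), 13)]
(-12, -8) [(np.float64(-39.0), 14), (np.float64(-37.5), 14), (np.float64(-31.0), 13), (np.float64(-28.5), 13), (np.float64(-24.0), 14), (np.float64(-18.0), 28), (np.float64(-13.0), 14), (np.float64(-2.0), 11), (np.float64(10.5), 13), (np.float64(30.5), 13), (np.float64(35.0), 15)]
(-8, -4) [(np.float64(-39.0), 13), (np.float64(-35.0), 13), (np.float64(-25.0), 13), (np.float64(-18.5), 34), (np.float64(-10.0), 13), (np.float64(-3.5), 10), (np.float64(1.0), 9), (np.float64(10.5), 13), (np.float64(13.0), 14), (np.float64(29.0), 14), (np.float64(33.5), 13)]
(-4, 0) [(np.float64(-38.5), 13), (np.float64(-32.0), 13), (np.float64(-29.0), 13), (np.float64(-27.0), 13), (np.float64(-25.0), 14), (np.float64(-18.0), 33), (np.float64(-10.0), 14), (np.float64(-4.0), 12), (np.float64(0.0), 11), (np.float64(3.5), 11), (np.float64(8.0), 13), (np.float64(13.5), 14), (np.float64(21.0), 7), (np.float64(28.0), 14), (np.float64(37.5), 12)]
(0, 4) [(np.float64(-37.0), 13), (np.float64(-33.0), 13), (np.float64(-28.5), 13), (np.float64(-25.5), 14), (np.float64(-19.0), 34), (np.float64(-12.0), 14), (np.float64(-3.5), 14), (np.float64(-0.5), 13), (np.float64(3.5), 14), (np.float64(8.0), 14), (np.float64(29.0), 14), (np.float64(33.5), 13), (np.float64(37.5), 13)]
```

View pics/c10.png

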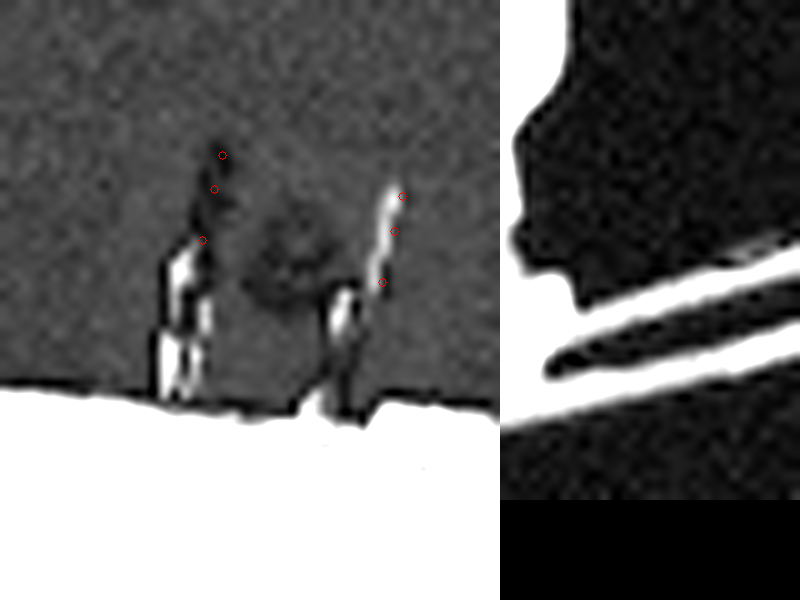

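Run:
```python
from h import *
pi=np.pi
Y=-.203;us=np.array([np.cos(-.205),np.sin(-.205)]);v=np.array([-us[1],us[0]])
p=np.array([445.05,4.29])-.5*v
arm.move_linear([*p,85],[pi,0,Y+pi/2],rate=60)
print(arm.move_linear([*p,45],rate=80,force_limit=5));st("mid")
print(arm.move_linear([*p,10],rate=50,force_limit=5));arm.wait(.3);st("low")
T=vision.camera("top")[...,::-1].copy();S=vision.camera("side")[...,::-1].copy()
cv2.imwrite("pics/t11.png",T);cv2.imwrite("pics/s11.png",S)
c=np.zeros((600,800,3),np.uint8);c[:480,:400]=cv2.resize(T[125:185,230:280],(400,480),interpolation=2)
c[:500,410:]=cv2.resize(S[140:205,257:308],(390,500),interpolation=2)
cv2.imwrite("pics/c11.png",c)
A=cv2.imread("pics/top4.png");pin=np.array([606.6,-29.3])
for x0,x1 in((-24,-18),(-12,-8),(-8,-4),(-4,0),(0,4),(6,10)):
    ys,q=dprof(A,T,pin,-.205,x0,x1,35)
    print((x0,x1),[(float(ys[i]),round(float(q[i]))) for i in range(1,len(q)-1) if q[i]>q[i-1] and q[i]>=q[i+1] and q[i]>18])
```

```text
False
mid 28.98 [444.98   3.72  45.08] 20.48 [-0.19  0.84 -0.67]
False
low 30.12 [445.1    3.83  10.2 ] 20.38 [ 0.48  0.04 -0.92]
(-24, -18) [(-19.0, 25), (17.5, 21)]
(-12, -8) []
(-8, -4) [(18.0, 20)]
(-4, 0) [(-19.0, 19), (18.0, 19)]
(0, 4) [(17.5, 19)]
(6, 10) []
```

I've used the picture limit, so the remaining checks are numeric.

Run:
```python
from h import *
np.set_printoptions(linewidth=250,suppress=True,precision=0)
A=cv2.imread("pics/top4.png");T=cv2.imread("pics/t11.png");SA=cv2.imread("pics/side4.png");S=cv2.imread("pics/s11.png")
pin=np.array([606.6,-29.3]);u=np.array([np.cos(-.205),np.sin(-.205)]);v=np.array([-u[1],u[0]]);ys=np.arange(-30,31,1.)
def pr(I,n,x0,x1,z):
    xx=np.arange(x0,x1+.1,1.);m=proj(n,[[*(pin+a*u+b*v),z] for a in xx for b in ys]).astype(np.float32).reshape(len(xx),len(ys),2)
    return cv2.remap(I.mean(2).astype(np.float32),m,None,cv2.INTER_CUBIC).mean(0)
print("camera at",ray("top",(0,0))[0],ray("side",(0,0))[0])
print("line shift: pt at y=19,z=10 seen on z=35 plane:",[(np.array(onz("top",proj("top",[*(pin+s*19*v),10])[0],35)[:2])-pin)@v for s in(1,-1)])
print(ys)
for x0,x1 in((-24,-16),(-8,4),(8,16)):
    print("x",x0,x1);print("A ",pr(A,"top",x0,x1,35));print("T ",pr(T,"top",x0,x1,35))
i=cv2.imread("pics/c11.png")
# sat/hue of brass: sleeve in top before/after
for I in(A,T):
    m=cv2.inRange(cv2.cvtColor(I,cv2.COLOR_BGR2HSV)[130:175,240:280],(10,100,50),(30,255,255));print("brass",cv2.countNonZero(m),cv2.findNonZero(m).mean((0,1)))
# side view profile: column-wise diff along rows for tips
d=cv2.absdiff(SA,S).mean(2)
for x0,x1 in((-20,-12),(-6,0),(0,4)):
    print("side",x0,x1,"SA",pr(SA,"side",x0,x1,31));print("S",pr(S,"side",x0,x1,31))
```

```text
camera at [ 355.    7. 1168.] [ -40. -632.  725.]
line shift: pt at y=19,z=10 seen on z=35 plane: [np.float64(18.242162279581454), np.float64(-18.937219168755952)]
[-30. -29. -28. -27. -26. -25. -24. -23. -22. -21. -20. -19. -18. -17. -16. -15. -14. -13. -12. -11. -10.  -9.  -8.  -7.  -6.  -5.  -4.  -3.  -2.  -1.   0.   1.   2.   3.   4.   5.   6.   7.   8.   9.  10.  11.  12.  13.  14.  15.  16.  17.  18.
  19.  20.  21.  22.  23.  24.  25.  26.  27.  28.  29.  30.]
x -24 -16
A  [154. 154. 154. 154. 154. 154. 154. 153. 149. 135. 117. 106. 111. 128. 142. 150. 153. 154. 154. 154. 153. 153. 154. 154. 154. 154. 153. 153. 153. 152. 152. 152. 153. 153. 153. 153. 153. 153. 153. 153. 153. 153. 153. 154. 154. 151. 142. 126. 115.
 118. 130. 142. 149. 152. 153. 153. 153. 153. 153. 153. 152.]
T  [169. 169. 168. 168. 168. 169. 168. 160. 149. 139. 133. 132. 137. 149. 160. 166. 167. 168. 169. 169. 169. 168. 168. 168. 168. 168. 168. 168. 167. 167. 167. 167. 168. 168. 169. 169. 169. 169. 168. 168. 168. 168. 168. 169. 169. 167. 160. 148. 135.
 127. 130. 141. 154. 163. 167. 168. 168. 168. 168. 168. 16
[... 2494 characters left out ...]
14. 115.
 119. 124. 132. 139. 148. 157. 165. 171. 175. 177. 178. 178.]
side 0 4 SA [184. 185. 185. 186. 187. 187. 187. 184. 179. 172. 162. 151. 140. 131. 120. 111. 102.  96.  91.  86.  83.  79.  76.  76.  77.  80.  85.  91.  99. 108. 115. 119. 120. 119. 116. 114. 113. 113. 113. 113. 112. 110. 109. 110. 112. 116. 121. 127. 134.
 141. 148. 153. 158. 163. 166. 168. 169. 169. 170. 170. 170.]
S [190. 188. 185. 181. 175. 168. 158. 149. 141. 137. 136. 139. 141. 143. 142. 137. 130. 119. 109. 100.  92.  87.  83.  82.  82.  84.  89.  96. 104. 113. 120. 124. 125. 124. 122. 120. 119. 120. 121. 120. 119. 117. 117. 118. 120. 123. 125. 127. 130.
 134. 138. 144. 151. 158. 165. 169. 172. 175. 177. 178. 178.]
```

```bash
cat > fit.py <<'E'
from h import *
from scipy.optimize import least_squares
from scipy.special import erf
pin=np.array([606.6,-29.3]);u=np.array([np.cos(-.205),np.sin(-.205)]);v=np.array([-u[1],u[0]])
def run(Tf):
    A=cv2.imread("pics/top4.png");T=cv2.imread(Tf);out=[]
    for x0,x1 in((-16,-9),(-9,-4),(-4,2)):
        c=[]
        for s in(1,-1):
            ys=s*20+np.arange(-7.,8.,.5);xx=np.arange(x0,x1+.1,1.)
            m=proj("top",[[*(pin+a*u+b*v),35] for a in xx for b in ys]).astype(np.float32).reshape(len(xx),len(ys),2)
            a,t=[cv2.remap(I.mean(2).astype(np.float32),m,None,cv2.INTER_CUBIC).mean(0) for I in(A,T)]
            def f(q):
                al=.5*(erf((ys-q[0]+1.5)/1.41/q[3])-erf((ys-q[0]-1.5)/1.41/q[3]));return q[1]*a*(1-al)+al*q[2]-t
            r=min((least_squares(f,[s*20+k,1.1,110,1.3],bounds=([s*20-6,.95,30,.8],[s*20+6,1.25,220,2.2])) for k in(-3,0,3)),key=lambda r:r.cost);c.append(r.x[0]);c.append((r.x[2].round(),r.x[3].round(2),round(r.cost)))
        print((x0,x1),"L %.2f R %.2f mid %.2f sep %.2f"%(c[0],c[2],(c[0]+c[2])/2,c[0]-c[2]),c[1],c[3])
E
python3 -c "
from fit import *
run('pics/t11.png')
S=cv2.imread('pics/s11.png');SA=cv2.imread('pics/side4.png')
d=cv2.absdiff(SA,S).mean(2)
# levelness: side-view centre rows of the near (right) leg at x=-100..-20, triangulated on its vertical plane
for s in(-1,1):
  for x in(-110,-95,-80,-65,-50,-40,-15,-5,0):
    yl=s*(16.5 if x>-85 else 16.5-(-85-x)*.12)
    if x>-20: yl=s*20.5
    zs=np.arange(5,60,.5);m=proj('side',[[*(pin+x*u+yl*v),z] for z in zs]).astype(np.float32).reshape(1,-1,2)
    g=cv2.remap(d.astype(np.float32),m,None,1)[0];k=g>25
    print(s,x,round(float((zs[k]*g[k]).sum()/g[k].sum()),1) if k.any() else None,zs[k].min() if k.any() else 0,zs[k].max() if k.any() else 0)
"
```

```text
(-16, -9) L 20.38 R -20.54 mid -0.08 sep 40.91 (np.float64(131.0), np.float64(1.64), 35) (np.float64(145.0), np.float64(2.2), 19)
(-9, -4) L 20.36 R -19.37 mid 0.50 sep 39.73 (np.float64(131.0), np.float64(1.3), 95) (np.float64(132.0), np.float64(1.93), 41)
(-4, 2) L 20.46 R -20.58 mid -0.06 sep 41.04 (np.float64(138.0), np.float64(1.78), 68) (np.float64(141.0), np.float64(1.98), 50)
-1 -110 40.6 22.0 59.5
-1 -95 40.5 23.0 59.5
-1 -80 38.9 23.0 59.5
-1 -65 38.0 22.0 59.5
-1 -50 40.0 26.0 59.5
-1 -40 30.9 22.5 59.5
-1 -15 34.2 29.0 39.0
-1 -5 33.4 28.0 38.5
-1 0 29.2 28.0 30.5
1 -110 22.4 5.0 35.0
1 -95 27.2 5.0 34.0
1 -80 27.6 22.0 33.0
1 -65 27.6 22.0 33.5
1 -50 30.5 26.5 34.5
1 -40 28.1 21.5 34.5
1 -15 28.4 23.5 33.0
1 -5 28.4 24.5 32.5
1 0 27.2 25.0 29.5
```

The numeric checks at the final pose agree: tip separation is about 40.6 mm centre to centre (a gap of about 37.6), centred within 0.5 mm, legs level, and no contact force. I'm handing in.

```bash
python3 -c "
from fit import *
from station import finish_job
arm.wait(.5);st('final');cv2.imwrite('pics/t12.png',vision.camera('top')[...,::-1]);run('pics/t12.png')
print(finish_job())
"
```

```text
final 30.73 [444.93   3.8    9.98] 20.4 [-0.25 -0.49 -0.42]
(-16, -9) L 20.63 R -20.35 mid 0.14 sep 40.98 (np.float64(131.0), np.float64(1.47), 47) (np.float64(143.0), np.float64(2.2), 18)
(-9, -4) L 20.24 R -19.55 mid 0.35 sep 39.80 (np.float64(133.0), np.float64(1.44), 74) (np.float64(132.0), np.float64(2.2), 39)
(-4, 2) L 19.69 R -20.61 mid -0.46 sep 40.30 (np.float64(142.0), np.float64(2.2), 35) (np.float64(141.0), np.float64(2.06), 52)
the job is handed in; nothing more can be done
None
```

I handed the job in at 30.7 s of the 51 s allowed. The wide sleeve is home on the pin and released. The tweezers are held in the air around it, squeezed to about the marked gap.

- **Sleeve:** It went onto the pin at the first try and touched down at the height expected for fully home. After I let go, both camera views showed it seated.
- **Squeezing the tweezers:** The only clamp force available (60 N) shut the tweezers almost completely when I tried it at the ribbed grips on the rest. I slid them 17 mm back on the rest and gripped about 14 mm ahead of the hinges, where that force balances the springs near 38 mm. This took two adjustments.
- **Gap:** The last fits put the tip centres 39.8–41.0 mm apart, which is a gap of about 37–38 mm with roughly ±0.7 mm uncertainty.
- **Position:** The tips are centred on the pin and lines within about 0.5 mm. The wrist force was below 1 N, so nothing was touching.
- **Level:** Both legs' undersides measured about 22–23 mm above the bench along the legs, against a planned 25, so the tweezers look level.
- **Checks that disagreed:** The side view put the right tip's lower edge about 3.5 mm above the left's. I put this down to poor contrast against the plate, because the legs themselves agree. The two cameras also differed by about 4 mm at the stand, so I relied on the top view and contact there.
- **Final check:** I had used all 12 pictures, so the final pose was checked only by numbers.

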